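# Move a snap-fit filter cover to the fresh blower

### The job

Squeeze the two orange side tabs of the filter cover together, lift it off the old blower and clip it on the fresh blower with the white filter: press it gently down against its springy seal until it is fully home and let the tabs out while it is held down, so that both tabs spring back out and it stays clipped, then let go. Squeeze, pull and press no harder than a plastic cover stands (about 20 N), and leave the other things on the table where they are.

Things in the scene. Friction and masses are not known exactly. Their poses are not given: they have to be found in the camera images.
- old_blower: The old blower: dark grey plastic box (110 x 84 mm, 60 mm tall, orange strip on both ends, black hose port at its +x end) on a blue cradle plate (130 x 104 x 12 mm) fixed to the table; at the start it wears the cover. Origin: centre of the cradle's underside, on the table; z up, x along the 110 mm length, y across. Its flat rim is 72 mm above the origin.
- new_blower: The fresh blower: the same box and cradle, known by its open top with clean white filter. Origin and axes as for the old one. The box sits in a height-adjustable collar: its rim is nominally 72 mm above the origin but may be up to 10 mm higher or lower, which no listed pose shows; it does not yield to pressing, and the opening is centred on the origin.
- new_mouth (a point): Centre of the fresh opening at nominal height, 72 mm above the blower's origin (true rim within 10 mm of that). Opening 76 mm (x) by 46 mm (y); its long edges (+-y) have a 5 mm thick lip under which the hooks catch (same on the old blower). White sprung seal bars at its x ends, tops 5 mm below the rim, touch the cover 7 mm before it is home and push it up with 4 N, rising to 8 N at home.
- cover: The loose snap-fit cover, about 120 g: flat black brim (98 x 78 mm, 4 mm thick), raised blue-grey middle (22 mm above the brim, 36 mm wide in y), orange tabs on its two long sides. Origin: centre of the brim's underside, which lies on the rim when home; x along its length, y from tab to tab, z up. Same turned half a turn. Two plugs below (73 x 43 mm over both, 12 mm deep, rounded) fit the opening with 1.5 mm play.
- cover_grip (a point): Point midway between the two tabs, half-way up them, 15.5 mm above the cover's origin; axes as the cover's. The tabs' outer faces are 50 mm apart in y when free, 38 mm fully pressed; each is 24 mm long in x and reaches 5 to 26 mm above the brim's underside. Outside each tab the brim gives 14 mm of flat ledge, its top 4 mm above the cover's origin, on which fingertips can push down.
- tab_left (a joint): How far the tab on the cover's +y side is pressed in (m): 0 sprung out, 0.006 hard stop. The spring takes 2.4 N to start, 9.6 N fully in. Its leg has a square hook (no ramp, lowest point 11.5 mm below the brim's underside): it passes the opening only with the tab in by 4.5 mm or more, and slips out under the lip only with the brim within 1.5 mm of the rim.
- tab_right (a joint): The same for the tab on the cover's -y side.
- spent_filter: Bystander: spent filter cartridge, white frame, brown pleats, 74 x 44 x 14 mm. Origin: centre of its underside.
- spray_can: Bystander: red spray can, 56 mm across, 170 mm tall. Origin: centre of its underside.
- hammer: Bystander: hammer lying on the table. Origin: underside, along the handle.
- wire_brush: Bystander: brush lying on the table. Origin: underside, along the handle.
- grinding_disc: Bystander: black grinding disc, 115 mm across, 6 mm thick. Origin: centre of its underside.
- square: Bystander: flat steel angle, legs 150 and 125 mm, 6 mm thick. Origin: underside, near the corner.
- bolt_cup: Bystander: steel cup, 72 mm across, 60 mm tall. Origin: centre of its underside.

How it is judged (in metres and radians):
On the way, in this order (a step that is already met when the one before it is completed fails the run):
1. both tabs pressed in while the cover is still on the old blower (value of joint each of tab_left, tab_right above 0.0045 m and z of cover in the frame of old_blower below 0.078 m and horizontal distance between cover and old_blower below 0.006 m), for 0.1 s.
2. cover lifted clear of the old blower (z of cover in the frame of old_blower above 0.092 m and contact force between cover and old_blower below 0.1 N), for 0.1 s.
At the end, for the whole second after the job is handed in: The cover is clipped on the fresh blower: its hooks hold it down on the seal (contact forces on it sum to over 8 N), within 4 mm of centre, level within 0.06 rad, in line (either way round) within 0.08 rad, both tabs sprung out to within 2 mm, released and at rest (contact force between cover and new_blower above 8 N and horizontal distance between cover and new_blower below 0.004 m and angle between cover's own z axis and vertical below 0.06 rad and angle between the x axis of cover and the x axis of new_blower, either way round below 0.08 rad and value of joint each of tab_left, tab_right below 0.002 m and linear speed of cover below 0.01 m/s and contact force between the fingers and cover below 0.1 N); the robot touches nothing.
It fails at once if cover or tabs squeezed with more than 60 N, both fingers counted together (30 N a tab) (contact force between the fingers and cover above 60 N).
It fails at once if cover pulled or pushed against the old blower with more than 35 N (contact force between cover and old_blower above 35 N).
It fails at once if cover pressed on the fresh blower with more than 25 N (contact force between cover and new_blower above 25 N).
It fails at once if a bystander moved by more than 30 mm (distance of any of spent_filter, spray_can, hammer, wire_brush, grinding_disc, square, bolt_cup from where it was at the start of the episode above 0.03 m).
It also fails if it takes over 51 s, if anything falls off the work surface, if the arm or the gripper's body presses on something with over 40 N, if the wrist force passes 120 N, or if a joint passes its speed limit or range.

### The arm

A 7-joint arm with a two-finger parallel gripper is mounted at the origin on the work surface. World frame = base frame: x ahead of the robot, y to its left, z up, the work surface at z = 0. Lengths are in m, angles in degrees, forces in N, time in s.
With the tool pointing down it reaches from about 0.425 to 0.95 m from the base axis. Payload 4.7 kg.
Tool frame: the origin (TCP) lies on the centre line of the jaws, within the pads' length; the fingertips stand env.nose_length ahead of it and the grasp point (between the pads) lies 2 mm behind it (env.nose_length is the distance from the TCP to the fingertips, in m); z points along the fingers, y is the line along which they close (so a half turn about z gives the same grasp; the last joint's range is limited). The gripper opens to 85 mm and grips with 20 to 120 N. Pads are 22 mm wide; open, the fingers measure 114 mm over their backs; the gripper's body (76 mm by 85 mm) begins 54 mm behind the grasp point. The pads swing forward as they close: fully open they stand 13 mm farther back than shut.
Start: joints at [-75.338, 26.849, -2.785, 87.806, 1.381, 65.374, -4.715], TCP at [0.19, 0.648, 0.248] pointing down, gripper open.
Joint ranges: [-148.3, 148.3], [-19.14, 114.17], [-79.39, 73.82], [5.75, 140.21], [-59.74, 239.74], [12.07, 113.84], [-152.46, 152.46]. Speed limits (degrees/s): [147.25, 147.25, 180, 180, 180, 180, 180].

### API

Orientations are given as a 3x3 rotation matrix whose columns are the frame's x, y, z axes.
In Python, from cell import env gives the robot as it stands.
- The arm moves only by the tool step_arm, never from a script. Its argument "plan" is a list of rows, each a list of 7 numbers: the closure, from 0 (fully open) to 1 (shut), then the shift along the tool's x, y, z in mm, then the turn, a rotation vector about the tool's x, y, z in degrees. In form: [[jaw, x, y, z, wx, wy, wz], ...]. A call has 1 to 20 rows; each row shifts and turns the commanded pose from where the row before left it, along the tool's axes as they then stand; what a row does not reach is not made up. A row lasts 1/10 s, in which the tool goes at most 50 mm and 8.59 degrees, less where a joint would pass 70% of its speed; a pose out of reach is approached as far as the arm can. A call with a gripper value outside its range is refused whole. The fingers move at their own pace and stop on an object; "grip_force" is the grip in N (left out, the last holds). Time passes only in rows, so rows that do not move let the fingers close. It gives the time, the measured TCP pose, the force, the opening and the grip force at its end, in the units of the state.
- env.sense(): the state, without advancing time (a new reading comes with each control period).
- env.snapshot(name): name is "side" or "top" or "wrist"; returns the picture (384x512x3 uint8, red, green, blue); there is no depth.
- env.get_calibration(name): a dict with "mtx" (3x3 intrinsics, pixels), "k1" (the pictures are not rectified: a ray, as slopes to the right and down, at radius r is drawn at 1 + k1 r^2 times it, then the intrinsics apply), "origin" and "rotation" of the camera in the world. Camera axes: x right, y up, looking along -z (the intrinsics and any distortion apply to the point x, -y, -z); pixel columns grow to the right and rows downward; lengths in m; the calibration is good to about 2 mm. A picture is of the moment at which its call begins: read the wrist's pose just before it. get_calibration takes no time and is no camera call; for the wrist camera it gives the pose at the moment of the call.
- env.finish_job(): hands the job in; it is judged then, once.
The state is a dict: "time": time; "q": joint angles; "dq": joint speeds; "tau": joint torques, N m; "tcp_pos": TCP position; "tool_rot": TCP orientation; "force": force on the tool from outside, world axes, zero at the start; "torque": the same for the moment, N m; "gripper_width": finger opening in m; "grasp_force": force on a finger pad.
Only numpy, scipy, OpenCV 4.12 (cv2) and the standard library are available. Lean on these libraries where they do the work, as an engineer would, in place of code of your own. Each camera call takes 0.05 s, during which the arm holds its last target. There are 200 camera calls.

## Working session

There is one attempt and no reset: what is moved stays moved. The work goes in short steps, Python scripts to look and compute and a tool call to move; the robot and the scene stay as the last step left them, time stands still between calls to the robot, and variables do not carry over. Pictures are saved under pics/ and viewed, at most 10 in all, crops included, and the job is handed in when it is done.

Besides the shell and the picture viewer there is one more tool, called by a JSON object that holds its "method" and its "body". step_arm: Moves the arm, as the interface text tells. Its arguments: {"type":"object","properties":{"plan":{"type":"array","items":{"type":"array","items":{"type":"number"}}},"grip_force":{"type":"number"}},"required":["plan"]}

```bash
mkdir -p pics; ls; python3 - <<'E'
from cell import env
import cv2,numpy as np
s=env.sense();print(s['tcp_pos'],s['tool_rot'],s['gripper_width'],env.nose_length,s['time'])
for n in('top','side','wrist'):
    c=env.get_calibration(n);print(n,c)
    cv2.imwrite(f'pics/{n}0.png',env.snapshot(n)[:,:,::-1])
a=np.hstack([cv2.imread('pics/top0.png'),cv2.imread('pics/side0.png')])
E
```

```text
pics
[0.18949258 0.64727887 0.24727253] [[-9.59729036e-01  2.80926940e-01 -4.80510453e-04]
 [ 2.80927342e-01  9.59727180e-01 -1.88895199e-03]
 [-6.94985604e-05 -1.94787060e-03 -9.99998100e-01]] 0.08489392894870057 0.017 0.0
top {'mtx': array([[359.95594935,   0.        , 260.15600652],
       [  0.        , 359.95594935, 189.79221526],
       [  0.        ,   0.        ,   1.        ]]), 'k1': -0.003331387790424056, 'origin': array([ 0.3655718 , -0.00255206,  1.11209999]), 'rotation': array([[-0.01195391,  0.98337183, -0.1812097 ],
       [-0.99985455, -0.01395978, -0.00979794],
       [-0.01216467,  0.18106622,  0.98339567]])}
side {'mtx': array([[428.37899531,   0.        , 258.91491487],
       [  0.        , 428.37899531, 191.2277909 ],
       [  0.        ,   0.        ,   1.        ]]), 'k1': -0.09477921879165407, 'origin': array([ 0.48148665, -0.86598185,  1.06585277]), 'rotation': array([[ 0.99559152,  0.06895889, -0.06357821],
       [-0.09376801,  0.74803931, -0.65699676],
       [ 0.00225323,  0.66006201,  0.75120774]])}
wrist {'mtx': array([[313.1863201 ,   0.        , 251.61698446],
       [  0.        , 313.1863201 , 191.49298994],
       [  0.        ,   0.        ,   1.        ]]), 'k1': -0.015912433186442212, 'origin': array([0.12468753, 0.66629124, 0.37282587]), 'rotation': array([[ 0.28017438, -0.92516785, -0.25606006],
       [ 0.95994669,  0.2694216 ,  0.07690486],
       [-0.00216179, -0.26735078,  0.96359685]])}
```

View pics/top0.png

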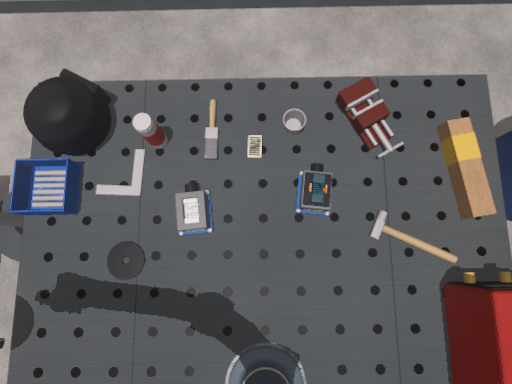

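View pics/side0.png

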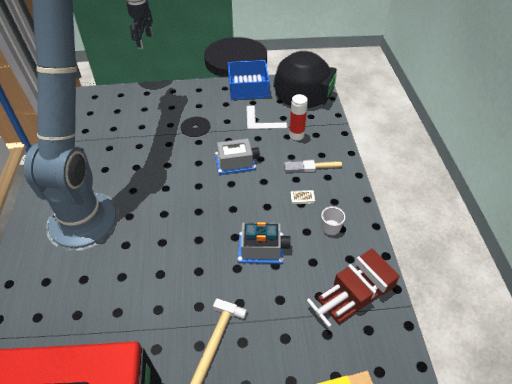

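The top view shows the old blower with the covered top and orange tabs at about (316,190), and the fresh blower with the white filter at about (192,212). Both hose ports point up in the image (+x). The side view confirms this, with the old blower at (262,240) and the fresh one at (235,153).

```bash
cat > h.py <<'E'
from cell import env
import cv2,numpy as np
def ray(c,uv):
    uv=np.atleast_2d(np.asarray(uv,float)); K=c['mtx']
    d=cv2.undistortPoints(uv[:,None],K,np.array([c['k1'],0,0,0,0.]))[:,0]
    return np.c_[d[:,0],-d[:,1],-np.ones(len(d))]@c['rotation'].T
def plane(c,uv,z):
    d=ray(c,uv);o=c['origin'];return o+d*((z-o[2])/d[:,2])[:,None]
def proj(c,P):
    p=(np.atleast_2d(P)-c['origin'])@c['rotation']
    return cv2.projectPoints(np.c_[p[:,0],-p[:,1],-p[:,2]],np.zeros(3),np.zeros(3),c['mtx'],np.array([c['k1'],0,0,0,0.]))[0][:,0]
def blobs(m,amin=3):
    n,l,s,ce=cv2.connectedComponentsWithStats(m.astype(np.uint8))
    return [(ce[i].round(1),int(s[i,4]),l==i) for i in range(1,n) if s[i,4]>=amin]
E
python3 - <<'E'
from h import *
im=cv2.imread('pics/top0.png');c=env.get_calibration('top')
hsv=cv2.cvtColor(im,cv2.COLOR_BGR2HSV)
o=(hsv[...,0]>5)&(hsv[...,0]<20)&(hsv[...,1]>150)&(hsv[...,2]>120)
for n,(x0,x1,y0,y1) in dict(old=(290,345,160,225),new=(165,220,180,240)).items():
    R=np.zeros(o.shape,bool);R[y0:y1,x0:x1]=1
    for b in blobs(o&R): print(n,'orange',b[:2],plane(c,b[0],.087 if n=='old' else .06).round(4))
    bl=(hsv[...,0]>100)&(hsv[...,0]<125)&(hsv[...,1]>150)&(hsv[...,2]>80)&R
    p=np.argwhere(bl)[:,::-1].astype(np.float32)
    r=cv2.minAreaRect(plane(c,p,.012)[:,:2].astype(np.float32));print(n,'blue',len(p),r)
    if n=='new':
        w=(hsv[...,1]<40)&(hsv[...,2]>190)&R
        for b in blobs(w,10): print('white',b[:2],plane(c,b[0],.065).round(4),cv2.minAreaRect(plane(c,np.argwhere(b[2])[:,::-1],.065)[:,:2].astype(np.float32)))
v=[cv2.resize(im[y0:y1,x0:x1],(400,400),interpolation=cv2.INTER_CUBIC) for x0,x1,y0,y1 in((285,350,155,220),(160,225,180,245))]
cv2.imwrite('pics/crop.png',np.hstack(v))
E
```

```text
old orange (array([309.8, 187. ]), 17) [[ 0.5606 -0.1362  0.087 ]]
old orange (array([325.3, 188.6]), 21) [[ 0.5553 -0.1807  0.087 ]]Traceback (most recent call last):
  File "<stdin>", line 10, in <module>
  File "h.py", line 8, in plane
    d=ray(c,uv);o=c['origin'];return o+d*((z-o[2])/d[:,2])[:,None]
  File "h.py", line 5, in ray
    d=cv2.undistortPoints(uv[:,None],K,np.array([c['k1'],0,0,0,0.]))[:,0]
      ~~~~~~~~~~~~~~~~~~~^^^^^^^^^^^^^^^^^^^^^^^^^^^^^^^^^^^^^^^^^^^
cv2.error: OpenCV(4.12.0) /io/opencv/modules/calib3d/src/undistort.dispatch.cpp:347: error: (-215:Assertion failed) CV_IS_MAT(_src) && CV_IS_MAT(_dst) && (_src->rows == 1 || _src->cols == 1) && (_dst->rows == 1 || _dst->cols == 1) && _src->cols + _src->rows - 1 == _dst->rows + _dst->cols - 1 && (CV_MAT_TYPE(_src->type) == CV_32FC2 || CV_MAT_TYPE(_src->type) == CV_64FC2) && (CV_MAT_TYPE(_dst->type) == CV_32FC2 || CV_MAT_TYPE(_dst->type) == CV_64FC2) in function 'cvUndistortPointsInternal'
```

```bash
sed -i 's/uv=np.atleast_2d(np.asarray(uv,float))/uv=np.ascontiguousarray(np.atleast_2d(np.asarray(uv,float)))/' h.py
python3 - <<'E'
from h import *
im=cv2.imread('pics/top0.png');c=env.get_calibration('top')
hsv=cv2.cvtColor(im,cv2.COLOR_BGR2HSV)
R=np.zeros(hsv.shape[:2],bool);R[180:240,165:220]=1
w=(hsv[...,1]<50)&(hsv[...,2]>170)&R
for b in blobs(w,10): print('white',b[:2],plane(c,b[0],.065).round(4),cv2.minAreaRect(plane(c,np.argwhere(b[2])[:,::-1],.065)[:,:2].astype(np.float32)))
s=env.sense();T=s['tool_rot'];tz=s['tcp_pos']
print('tool frame delta mm to above old', T.T@(np.array([.558,-.158,.24])-tz)*1000, np.degrees(np.arctan2(T[1,1],T[0,1])))
E
```

```text
white (array([190.9, 210.5]), 363) [[0.4996 0.2118 0.065 ]] ((0.5001295208930969, 0.2114318609237671), (0.07429168373346329, 0.04471049830317497), 4.3698811531066895)
white (array([209.5, 229.7]), 14) [[0.4428 0.1564 0.065 ]] ((0.4433519244194031, 0.15637171268463135), (0.008879175409674644, 0.008684366010129452), 89.2735824584961)
white (array([180.4, 232.9]), 11) [[0.4346 0.2409 0.065 ]] ((0.4342953860759735, 0.2406603842973709), (0.008853692561388016, 0.005775839556008577), 89.28356170654297)
tool frame delta mm to above old [-579.88276694 -669.4440507     8.5499949 ] 73.68525654275287
```

{"method": "step_arm", "body": {"plan": [[0,-30,-23.6,0,0,0,0],[0,-30,-23.6,0,0,0,0],[0,-30,-23.6,0,0,0,0],[0,-30,-23.6,0,0,0,0],[0,-30,-23.6,0,0,0,0],[0,-30,-23.6,0,0,0,0],[0,-30,-23.6,0,0,0,0],[0,-30,-23.6,0,0,0,0],[0,-30,-23.6,0,0,0,0],[0,-30,-23.6,0,0,0,0],[0,-30,-23.6,0,0,0,0],[0,-30,-23.6,0,0,0,0],[0,-30,-23.6,0,0,0,0],[0,-30,-23.6,0,0,0,0],[0,0,0,0,0,0,-6.9],[0,0,0,0,0,0,-6.9],[0,0,0,0,0,0,-6.9],[0,0,0,0,0,0,0]]}}

```text
time: 1.95
tcp_pos: [0.4997, 0.2125, 0.248]
tool_rot: [[-0.997, -0.076, -0.001], [-0.076, 0.997, -0.0], [0.001, -0.0, -1.0]]
force: [-0.4, -0.1, 0.7]
gripper_width: 0.0854
grasp_force: 0.0
```

```bash
python3 - <<'E'
from h import *
s=env.sense();print(s['tcp_pos'],s['tool_rot'].round(3),s['time'],s['force'])
c=env.get_calibration('wrist');np.save('c1.npy',c,allow_pickle=True)
cv2.imwrite('pics/w1.png',env.snapshot('wrist')[:,:,::-1])
print(proj(c,[[.5,.2115,.072]]))
E
```

```text
[0.4997282  0.21252241 0.24804422] [[-0.997 -0.076 -0.001]
 [-0.076  0.997 -0.   ]
 [ 0.001 -0.    -1.   ]] 1.95 [-0.35102251 -0.14897908  0.66628057]
[[250.88461836 176.15435961]]
```

View pics/w1.png

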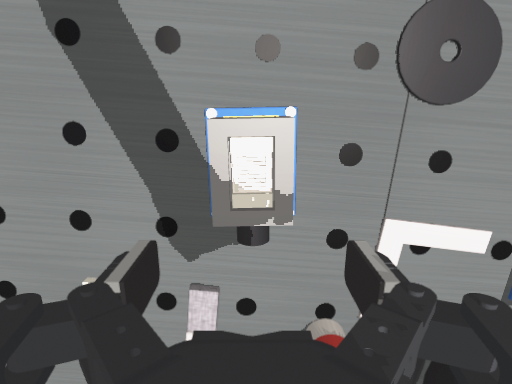

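The fresh blower is centred at about (252,172). Its opening runs from columns 229–273 and rows 136–209, the lower part in shadow, and the box top spans columns 208–296 and rows 118–226.

```bash
cat >> h.py <<'E'
def edge(g,p,q,half=7,n=25,sign=0):
    """fit line to strongest gradient near segment p-q; returns pts"""
    p,q=np.array(p,float),np.array(q,float);t=(q-p)/np.linalg.norm(q-p);nn=np.array([-t[1],t[0]])
    o=np.arange(-half,half+.01,.25);P=[]
    g=cv2.GaussianBlur(g.astype(np.float32),(0,0),.7)
    for f in np.linspace(0,1,n):
        s=p+f*(q-p)+o[:,None]*nn
        v=cv2.remap(g,s[:,0].astype(np.float32)[None],s[:,1].astype(np.float32)[None],cv2.INTER_LINEAR)[0]
        d=np.gradient(v);d=abs(d) if sign==0 else d*sign
        P.append(s[d.argmax()])
    P=np.array(P);k=np.ones(len(P),bool)
    for _ in range(3):
        vx,vy,x,y=cv2.fitLine(P[k].astype(np.float32),cv2.DIST_HUBER,0,.01,.01).ravel()
        r=abs((P-[x,y])@[-vy,vx]);k=r<max(.6,np.median(r)*2)
    return np.array([x,y]),np.array([vx,vy]),k.mean()
def cross(a,b):
    return a[0]+a[1]*np.linalg.solve(np.c_[a[1],-b[1]],b[0]-a[0])[0]
E
python3 - <<'E'
from h import *
c=np.load('c1.npy',allow_pickle=True).item();im=cv2.imread('pics/w1.png');g=im.max(2)
for nm,(l,r,t,b),m in (('open',(230,272,136,209),6),('box',(208,296,118,226),8)):
    L=edge(g,(l,t+m),(l,b-m),5);R=edge(g,(r,t+m),(r,b-m),5);T=edge(g,(l+m,t),(r-m,t),5);B=edge(g,(l+m,b),(r-m,b),5)
    print(nm,[round(float(e[2]),2) for e in(L,R,T,B)])
    q=np.array([cross(L,T),cross(R,T),cross(R,B),cross(L,B)]);print(q.round(1).tolist())
    for z in(.062,.072,.082):
        w=plane(c,q,z)[:,:2];print(z,w.mean(0).round(4),'y',np.linalg.norm(w[0]-w[1]).round(4),np.linalg.norm(w[2]-w[3]).round(4),'x',np.linalg.norm(w[0]-w[3]).round(4),np.linalg.norm(w[1]-w[2]).round(4),'yaw',[float(np.degrees(np.arctan2(*(w[j]-w[i])[::-1])).round(1)) for i,j in((0,3),(1,2))])
cv2.imwrite('pics/w1c.png',cv2.resize(im[90:250,180:320],None,fx=3.6,fy=3.6,interpolation=cv2.INTER_CUBIC))
E
```

```text
open [0.96, 0.72, 0.84, 0.96]
[[229.89999389648438, 136.10000610351562], [271.5, 136.60000610351562], [272.0, 207.6999969482422], [232.1999969482422, 207.10000610351562]]
0.062 [0.4989 0.212 ] y 0.0409 0.0417 x 0.0736 0.0738 yaw [5.2, 5.8]
0.072 [0.4968 0.2118] y 0.0396 0.0404 x 0.0712 0.0714 yaw [5.2, 5.8]
0.082 [0.4946 0.2116] y 0.0383 0.039 x 0.0688 0.0691 yaw [5.2, 5.8]
box [0.72, 0.88, 0.8, 0.72]
[[205.0, 116.19999694824219], [297.29998779296875, 116.4000015258789], [292.0, 224.6999969482422], [211.3000030517578, 225.8000030517578]]
0.062 [0.4993 0.2119] y 0.0895 0.0859 x 0.1136 0.1122 yaw [5.6, 3.7]
0.072 [0.4971 0.2118] y 0.0867 0.0832 x 0.11 0.1086 yaw [5.6, 3.7]
0.082 [0.495  0.2116] y 0.0838 0.0804 x 0.1063 0.105 yaw [5.6, 3.7]
```

View pics/w1c.png

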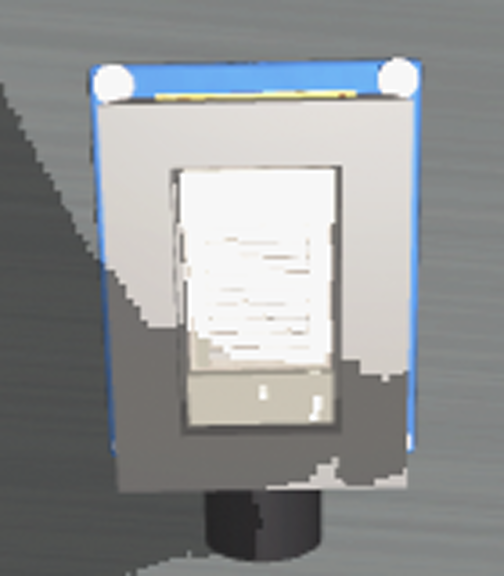

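The box-top corners in the crop are about (97,100), (412,97), (408,488) and (120,491). The opening's outer corners are about (171,167), (342,166), (341,432) and (182,432).

```bash
python3 - <<'E'
from h import *
c=np.load('c1.npy',allow_pickle=True).item()
for nm,q in(('box',[(97,100),(412,97),(408,488),(120,491)]),('open',[(171,167),(342,166),(341,432),(182,432)])):
    q=(np.array(q)+.5)/3.6-.5+[180,90]
    for z in(.062,.067,.072,.077,.082):
        w=plane(c,q,z)[:,:2];print(nm,z,w.mean(0).round(4),'y',np.linalg.norm(w[0]-w[1]).round(4),np.linalg.norm(w[2]-w[3]).round(4),'x',np.linalg.norm(w[0]-w[3]).round(4),np.linalg.norm(w[1]-w[2]).round(4),'yaw',[float(np.degrees(np.arctan2(*(w[j]-w[i])[::-1])).round(1)) for i,j in((0,3),(1,2))])
E
```

```text
box 0.062 [0.4998 0.2123] y 0.0848 0.0852 x 0.1127 0.1126 yaw [5.7, 5.9]
box 0.067 [0.4987 0.2122] y 0.0835 0.0838 x 0.1109 0.1108 yaw [5.7, 5.9]
box 0.072 [0.4976 0.2121] y 0.0821 0.0824 x 0.1091 0.109 yaw [5.7, 5.9]
box 0.077 [0.4965 0.212 ] y 0.0808 0.0811 x 0.1073 0.1072 yaw [5.7, 5.9]
box 0.082 [0.4954 0.212 ] y 0.0794 0.0797 x 0.1055 0.1053 yaw [5.7, 5.9]
open 0.062 [0.4999 0.2122] y 0.0468 0.0463 x 0.0764 0.0767 yaw [5.6, 5.3]
open 0.067 [0.4988 0.2121] y 0.046 0.0456 x 0.0752 0.0755 yaw [5.6, 5.3]
open 0.072 [0.4977 0.212 ] y 0.0453 0.0448 x 0.074 0.0742 yaw [5.6, 5.3]
open 0.077 [0.4966 0.212 ] y 0.0445 0.0441 x 0.0727 0.073 yaw [5.6, 5.3]
open 0.082 [0.4955 0.2119] y 0.0438 0.0434 x 0.0715 0.0718 yaw [5.6, 5.3]
```

{"method": "step_arm", "body": {"plan": [[0,0,-36,0,0,0,0],[0,0,-36,0,0,0,0],[0,0,-36,0,0,0,0],[0,-6,-36,0,0,0,0],[0,-6,-36,0,0,0,0],[0,-6,-36,0,0,0,0],[0,-6,-36,0,0,0,0],[0,-6,-36,0,0,0,0],[0,-6,-36,0,0,0,0],[0,-6,-36,0,0,0,5.5],[0,0,-6,0,0,0,5.5],[0,0,0,0,0,0,0],[0,0,0,0,0,0,0]]}}

```text
time: 3.3
tcp_pos: [0.5691, -0.1479, 0.248]
tool_rot: [[-0.994, 0.113, -0.001], [0.113, 0.994, 0.001], [0.001, 0.001, -1.0]]
force: [-0.2, -0.1, 0.1]
gripper_width: 0.0853
grasp_force: 0.0
```

```bash
python3 - <<'E'
from h import *
s=env.sense();print(s['tcp_pos'],s['tool_rot'].round(3),s['time'],s['force'])
c=env.get_calibration('wrist');np.save('c2.npy',c,allow_pickle=True)
im=env.snapshot('wrist')[:,:,::-1];cv2.imwrite('pics/w2.png',im)
u,v=proj(c,[[.558,-.158,.072]])[0].astype(int);x0,y0=max(0,u-75),max(0,v-80);print(x0,y0)
cv2.imwrite('pics/w2c.png',cv2.resize(im[y0:y0+160,x0:x0+150],None,fx=3.6,fy=3.6,interpolation=cv2.INTER_CUBIC))
E
```

```text
[ 0.56910801 -0.14791338  0.24797083] [[-0.994  0.113 -0.001]
 [ 0.113  0.994  0.001]
 [ 0.001  0.001 -1.   ]] 3.3 [-0.19322412 -0.10500645  0.1200139 ]
165 86
```

View pics/w2c.png

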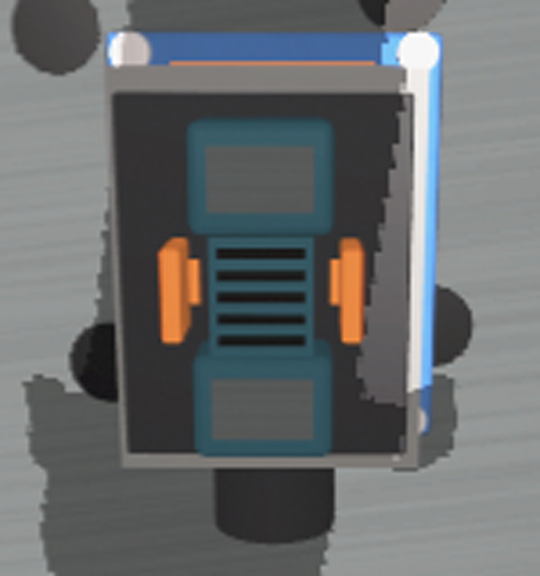

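The cover sits on the old blower. Its brim corners in the crop are about (112,94), (414,94), (406,453) and (128,455). The left tab spans x 159–187, the right tab x 341–363, both y 238–343.

```bash
python3 - <<'E'
from h import *
c=np.load('c2.npy',allow_pickle=True).item()
f=lambda q:(np.array(q)+.5)/3.6-.5+[165,86]
for z in(.071,.076,.081):
    w=plane(c,f([(112,94),(414,94),(406,453),(128,455)]),z)[:,:2];print('brim',z,w.mean(0).round(4),'y',np.linalg.norm(w[0]-w[1]).round(4),np.linalg.norm(w[2]-w[3]).round(4),'x',np.linalg.norm(w[0]-w[3]).round(4),np.linalg.norm(w[1]-w[2]).round(4),'yaw',[float(np.degrees(np.arctan2(*(w[j]-w[i])[::-1])).round(1)) for i,j in((0,3),(1,2))])
w=plane(c,f([(160,240),(364,240),(361,343),(162,343)]),.098)[:,:2];print('tabs',w.mean(0),np.linalg.norm(w[0]-w[1]),np.linalg.norm(w[0]-w[3]))
w=plane(c,f([(104,66),(124,467),(418,467)]),.072)[:,:2];print('box',((w[0]+w[2])/2).round(4),np.linalg.norm(w[0]-w[1]),np.linalg.norm(w[2]-w[1]))
E
```

```text
brim 0.071 [ 0.5558 -0.1598] y 0.0786 0.0788 x 0.0993 0.0987 yaw [-6.5, -6.4]
brim 0.076 [ 0.5549 -0.1595] y 0.0773 0.0775 x 0.0977 0.0971 yaw [-6.5, -6.4]
brim 0.081 [ 0.5541 -0.1591] y 0.076 0.0762 x 0.096 0.0954 yaw [-6.5, -6.4]
tabs [ 0.55356599 -0.15920403] 0.050013535881522055 0.025964826401421958
box [ 0.5542 -0.1586] 0.10961610331086293 0.08336644475059235
```

{"method": "step_arm", "body": {"plan": [[0.32,12.7,-13,0,0,0,0],[0.32,0,0,30,0,0,0],[0.32,0,0,30,0,0,0],[0.32,0,0,30,0,0,0],[0.32,0,0,20,0,0,0],[0.32,0,0,15,0,0,0],[0.32,0,0,10,0,0,0],[0.32,0,0,5,0,0,0],[0.32,0,0,2,0,0,0],[0.32,0,0,0,0,0,0],[0.32,0,0,0,0,0,0]], "grip_force": 20}}

```text
time: 4.45
tcp_pos: [0.5555, -0.1606, 0.107]
tool_rot: [[-0.993, 0.115, 0.001], [0.115, 0.993, -0.0], [-0.001, 0.0, -1.0]]
force: [-0.6, 0.3, -0.2]
gripper_width: 0.0582
grasp_force: 0.0
```

```bash
python3 - <<'E'
from h import *
s=env.sense();print(s['tcp_pos'],s['time'],s['force'],s['gripper_width'],env.nose_length)
c=env.get_calibration('wrist')
im=env.snapshot('wrist')[:,:,::-1];cv2.imwrite('pics/w3.png',im)
E
```

```text
[ 0.55546247 -0.16058407  0.10701952] 4.45 [-0.58826867  0.30536364 -0.15719472] 0.058208306929292256 0.017
```

View pics/w3.png

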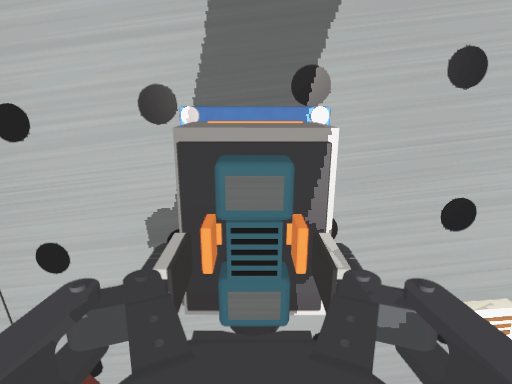

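The fingers straddle the two orange tabs (left at (209,243), right at (300,243)); the cover lies about 1 mm toward +y of the tool.

{"method": "step_arm", "body": {"plan": [[0.32,0.5,1.0,5,0,0,0],[0.32,0,0,5,0,0,0],[0.32,0,0,2,0,0,0],[0.32,0,0,1,0,0,0],[0.32,0,0,0,0,0,0]]}}

```text
time: 5.0
tcp_pos: [0.5545, -0.1594, 0.093]
tool_rot: [[-0.993, 0.115, -0.001], [0.115, 0.993, 0.0], [0.001, 0.0, -1.0]]
force: [0.7, 0.1, -0.6]
gripper_width: 0.0579
grasp_force: 0.0
```

{"method": "step_arm", "body": {"plan": [[0.32,0,0,1,0,0,0],[0.32,0,0,1,0,0,0],[0.32,0,0,0,0,0,0]]}}

```text
time: 5.3
tcp_pos: [0.5546, -0.1594, 0.0911]
tool_rot: [[-0.993, 0.115, -0.0], [0.115, 0.993, 0.0], [0.0, 0.0, -1.0]]
force: [0.2, -0.1, 0.1]
gripper_width: 0.058
grasp_force: 0.0
```

{"method": "step_arm", "body": {"plan": [[0.32,0,0,1,0,0,0],[0.32,0,0,1,0,0,0],[0.32,0,0,0,0,0,0]]}}

```text
time: 5.6
tcp_pos: [0.5545, -0.1594, 0.0891]
tool_rot: [[-0.993, 0.115, -0.0], [0.115, 0.993, 0.0], [0.0, 0.0, -1.0]]
force: [-1.5, -0.0, -0.2]
gripper_width: 0.0581
grasp_force: 0.0
```

{"method": "step_arm", "body": {"plan": [[0.32,0,0,1,0,0,0],[0.32,0,0,0,0,0,0]]}}

```text
time: 5.8
tcp_pos: [0.5548, -0.1594, 0.0885]
tool_rot: [[-0.993, 0.115, 0.0], [0.115, 0.993, 0.0], [-0.0, 0.0, -1.0]]
force: [-0.5, 0.0, 2.0]
gripper_width: 0.0578
grasp_force: 1.0
```

{"method": "step_arm", "body": {"plan": [[0.32,0,0,1,0,0,0],[0.32,0,0,0,0,0,0]]}}

```text
time: 6.0
tcp_pos: [0.5548, -0.1594, 0.0884]
tool_rot: [[-0.993, 0.115, 0.0], [0.115, 0.993, 0.0], [-0.0, 0.001, -1.0]]
force: [-2.9, 1.6, 9.0]
gripper_width: 0.0581
grasp_force: 4.6
```

{"method": "step_arm", "body": {"plan": [[0.32,0,0,1,0,0,0],[0.32,0,0,0,0,0,0]]}}

```text
time: 6.2
tcp_pos: [0.5548, -0.1595, 0.0884]
tool_rot: [[-0.993, 0.115, 0.0], [0.115, 0.993, 0.001], [-0.0, 0.001, -1.0]]
force: [-4.7, 2.0, 16.5]
gripper_width: 0.058
grasp_force: 8.0
```

Fingertips touch the ledge at TCP z ≈ 0.0885 with width 58 mm, and press at about 7.5 N/mm. Next I back off and squeeze.

{"method": "step_arm", "body": {"plan": [[0.32,0,0,-3,0,0,0],[0.32,0,0,-3,0,0,0],[0.45,0,0,0,0,0,0],[0.48,0,0,0,0,0,0],[0.51,0,0,0,0,0,0],[0.54,0,0,0,0,0,0],[0.57,0,0,0,0,0,0],[0.6,0,0,0,0,0,0],[0.6,0,0,0,0,0,0],[0.6,0,0,0,0,0,0]]}}

```text
time: 7.2
tcp_pos: [0.5551, -0.1595, 0.0934]
tool_rot: [[-0.993, 0.115, 0.001], [0.115, 0.993, 0.0], [-0.001, 0.0, -1.0]]
force: [-2.6, 1.4, 9.4]
gripper_width: 0.0375
grasp_force: 19.5
```

{"method": "step_arm", "body": {"plan": [[0.6,0,0,-1,0,0,0],[0.6,0,0,-1,0,0,0],[0.6,0,0,-1,0,0,0],[0.6,0,0,-1,0,0,0],[0.6,0,0,-2,0,0,0],[0.6,0,0,-2,0,0,0],[0.6,0,0,0,0,0,0]]}}

```text
time: 7.9
tcp_pos: [0.5549, -0.1595, 0.1006]
tool_rot: [[-0.993, 0.115, 0.001], [0.115, 0.993, -0.0], [-0.001, -0.0, -1.0]]
force: [1.2, 0.1, -1.6]
gripper_width: 0.0369
grasp_force: 20.2
```

{"method": "step_arm", "body": {"plan": [[0.6,0,0,-3,0,0,0],[0.6,0,0,-5,0,0,0],[0.6,0,0,-8,0,0,0],[0.6,0,0,-12,0,0,0],[0.6,0,0,-12,0,0,0],[0.6,0,0,-12,0,0,0],[0.6,0,0,-12,0,0,0],[0.6,0,0,-6,0,0,0],[0.6,0,0,0,0,0,0],[0.6,0,0,0,0,0,0]]}}

```text
time: 8.9
tcp_pos: [0.5544, -0.1592, 0.1701]
tool_rot: [[-0.993, 0.115, -0.0], [0.115, 0.993, 0.0], [0.0, 0.0, -1.0]]
force: [-0.3, -0.7, -0.9]
gripper_width: 0.037
grasp_force: 20.3
```

```bash
python3 - <<'E'
from h import *
s=env.sense();print(s['tcp_pos'],s['tool_rot'].round(4),s['time'],s['force'],s['gripper_width'])
c=env.get_calibration('wrist');np.save('c4.npy',c,allow_pickle=True)
im=env.snapshot('wrist')[:,:,::-1];cv2.imwrite('pics/w4.png',im)
cv2.imwrite('pics/w4c.png',cv2.resize(im[80:340,140:360],None,fx=2.2,fy=2.2,interpolation=cv2.INTER_CUBIC))
E
```

```text
[ 0.55440803 -0.15923985  0.17012239] [[-9.934e-01  1.151e-01 -4.000e-04]
 [ 1.151e-01  9.934e-01  3.000e-04]
 [ 4.000e-04  2.000e-04 -1.000e+00]] 8.9 [-0.25609598 -0.67822964 -0.86656005] 0.037005234505059055
```

View pics/w4c.png

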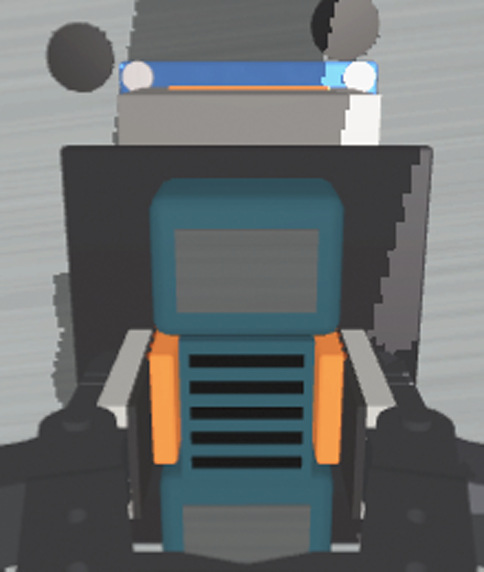

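The cover is held level with both tabs squeezed flush. Its far brim edge runs in the crop from (63,148) to (433,148).

```bash
python3 - <<'E'
from h import *
c=np.load('c4.npy',allow_pickle=True).item();s=env.sense();T=s['tool_rot']
q=(np.array([(61,147),(434,147)])+.5)/2.2-.5+[140,80]
for dz in(.016,.0175,.019):
    w=plane(c,q,s['tcp_pos'][2]-dz); t=(w-s['tcp_pos'])@T*1000; print(dz,t.round(1).tolist(),'width',np.linalg.norm(w[0]-w[1]))
# target pose
yaw=np.radians(5.6);x=np.array([np.cos(yaw),np.sin(yaw)])
print('move world',(np.array([.4986,.2121])-s['tcp_pos'][:2])*1000, 'tool',T[:2,:2].T@(np.array([.4986,.2121])-s['tcp_pos'][:2])*1000)
E
```

```text
0.016 [[49.1, -38.4, 16.0], [49.2, 38.3, 16.1]] width 0.07674870499897433
0.0175 [[48.9, -38.8, 17.5], [49.0, 38.7, 17.6]] width 0.07756025342282674
0.019 [[48.7, -39.2, 19.0], [48.8, 39.1, 19.1]] width 0.07837180184667913
move world [-55.62439374 371.28988482] tool [ 97.99560325 362.41837164]
```

{"method": "step_arm", "body": {"plan": [[0.6,4,15,0,0,0,0],[0.6,7,25,0,0,0,0],[0.6,8,29,0,0,0,0],[0.6,8,30,0,0,0,0],[0.6,8,30,0,0,0,0],[0.6,8,30,0,0,0,0],[0.6,8,30,0,0,0,0],[0.6,8,30,0,0,0,0],[0.6,8,30,0,0,0,0],[0.6,8,30,0,0,0,0],[0.6,8,30,0,0,0,0],[0.6,8,28,0,0,0,0],[0.6,5,15,0,0,0,0],[0.6,2,10.4,0,0,0,0],[0.6,0,0,0,0,0,-4],[0.6,0,0,0,0,0,-4.2],[0.6,0,0,0,0,0,-4],[0.6,0,0,0,0,0,0],[0.6,0,0,0,0,0,0]]}}

```text
time: 10.85
tcp_pos: [0.4989, 0.2116, 0.1701]
tool_rot: [[-0.995, -0.095, -0.0], [-0.095, 0.995, -0.0], [0.001, -0.0, -1.0]]
force: [0.1, -0.6, -1.8]
gripper_width: 0.0373
grasp_force: 20.4
```

```bash
python3 - <<'E'
from h import *
s=env.sense();T=s['tool_rot'];print(s['tcp_pos'].round(5),T.round(4).tolist(),s['time'],s['force'],s['gripper_width'],np.degrees(np.arctan2(T[1,1],T[0,1]))-90)
print('tool mm',T.T@(np.array([.4986,.2121,s['tcp_pos'][2]])-s['tcp_pos'])*1000)
c=env.get_calibration('wrist');np.save('c5.npy',c,allow_pickle=True)
im=env.snapshot('wrist')[:,:,::-1];cv2.imwrite('pics/w5.png',im)
cv2.imwrite('pics/w5c.png',cv2.resize(im[60:220,140:360],None,fx=3,fy=3,interpolation=cv2.INTER_CUBIC))
E
```

```text
[0.49886 0.21163 0.17009] [[-0.9954, -0.0953, -0.0005], [-0.0953, 0.9954, -0.0002], [0.0005, -0.0002, -1.0]] 10.85 [ 0.052925   -0.62428629 -1.84022184] 0.03732616302664579 5.470148113758725
tool mm [2.11627658e-01 4.93003201e-01 2.05640169e-05]
```

View pics/w5c.png

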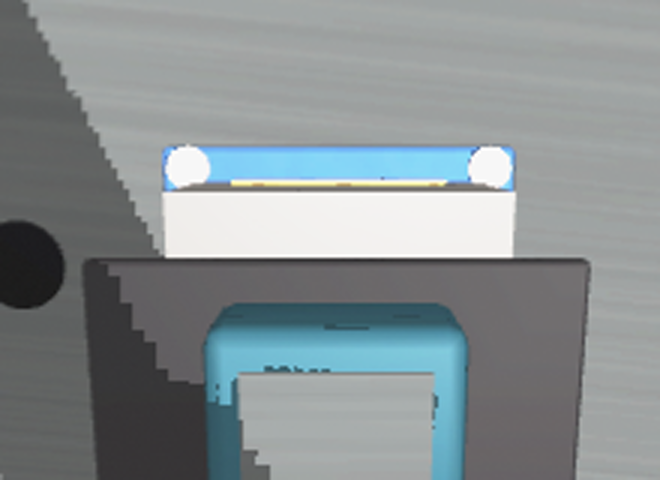

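The box's far top edge runs in the crop from (164,190) to (515,190), and the brim's far edge from (84,260) to (590,260). I check both relative to the tool.

```bash
python3 - <<'E'
from h import *
c=np.load('c5.npy',allow_pickle=True).item();s=env.sense();T=s['tool_rot']
f=lambda q:(np.array(q)+.5)/3-.5+[140,60]
for n,q,zs in(('box',[(163,191),(515.5,191)],(.063,.066,.068,.07,.072)),('brim',[(83,259),(590,259)],(.1526,))):
  for z in zs:
    t=(plane(c,f(q),z)-s['tcp_pos'])@T*1000;print(n,z,t[:,:2].round(1).tolist(),'mid',t[:,:2].mean(0).round(2),'w',(t[1,1]-t[0,1]).round(1))
E
```

```text
box 0.063 [[54.6, -42.3], [54.7, 43.2]] mid [54.67  0.46] w 85.5
box 0.066 [[54.8, -41.8], [54.9, 42.6]] mid [54.83  0.45] w 84.4
box 0.068 [[54.9, -41.4], [55.0, 42.3]] mid [54.94  0.44] w 83.7
box 0.07 [[55.0, -41.0], [55.1, 41.9]] mid [55.06  0.44] w 82.9
box 0.072 [[55.1, -40.7], [55.2, 41.5]] mid [55.17  0.43] w 82.2
brim 0.1526 [[49.5, -38.8], [49.6, 38.3]] mid [49.55 -0.22] w 77.1
```

{"method": "step_arm", "body": {"plan": [[0.6,-0.2,0.5,10,0,0,0],[0.6,0,0,15,0,0,0],[0.6,0,0,15,0,0,0],[0.6,0,0,10,0,0,0],[0.6,0,0,5,0,0,0],[0.6,0,0,3,0,0,0],[0.6,0,0,2,0,0,0],[0.6,0,0,0,0,0,0]]}}

```text
time: 11.7
tcp_pos: [0.4994, 0.2125, 0.1104]
tool_rot: [[-0.995, -0.097, 0.0], [-0.097, 0.995, 0.0], [-0.0, 0.0, -1.0]]
force: [-0.7, 0.6, -0.3]
gripper_width: 0.037
grasp_force: 20.4
```

{"method": "step_arm", "body": {"plan": [[0.6,0,0,2,0,0,0],[0.6,0,0,2,0,0,0],[0.6,0,0,1,0,0,0],[0.6,0,0,1,0,0,0],[0.6,0,0,0,0,0,0]]}}

```text
time: 12.2
tcp_pos: [0.4992, 0.2124, 0.1042]
tool_rot: [[-0.995, -0.097, -0.0], [-0.097, 0.995, -0.0], [0.0, -0.0, -1.0]]
force: [-0.3, 0.5, -1.4]
gripper_width: 0.0371
grasp_force: 20.4
```

{"method": "step_arm", "body": {"plan": [[0.6,0,0,1,0,0,0],[0.6,0,0,1,0,0,0],[0.6,0,0,0,0,0,0]]}}

```text
time: 12.5
tcp_pos: [0.4991, 0.2124, 0.1022]
tool_rot: [[-0.995, -0.097, -0.0], [-0.097, 0.995, -0.0], [0.0, -0.0, -1.0]]
force: [1.5, -0.1, -1.4]
gripper_width: 0.0371
grasp_force: 20.4
```

{"method": "step_arm", "body": {"plan": [[0.6,0,0,1,0,0,0],[0.6,0,0,1,0,0,0],[0.6,0,0,0,0,0,0]]}}

```text
time: 12.8
tcp_pos: [0.4991, 0.2124, 0.1001]
tool_rot: [[-0.995, -0.097, -0.0], [-0.097, 0.995, -0.0], [0.0, -0.0, -1.0]]
force: [0.0, -0.2, -1.6]
gripper_width: 0.0368
grasp_force: 20.4
```

{"method": "step_arm", "body": {"plan": [[0.6,0.2,-0.2,1,0,0,0],[0.6,0,0,1,0,0,0],[0.6,0,0,0,0,0,0]]}}

```text
time: 13.1
tcp_pos: [0.4989, 0.2121, 0.0981]
tool_rot: [[-0.995, -0.097, -0.0], [-0.097, 0.995, -0.0], [0.0, -0.0, -1.0]]
force: [-0.2, 0.3, -1.5]
gripper_width: 0.0371
grasp_force: 20.4
```

{"method": "step_arm", "body": {"plan": [[0.6,0,0,1,0,0,0],[0.6,0,0,1,0,0,0],[0.6,0,0,0,0,0,0]]}}

```text
time: 13.4
tcp_pos: [0.4989, 0.2121, 0.0961]
tool_rot: [[-0.995, -0.097, -0.0], [-0.097, 0.995, -0.0], [0.0, -0.0, -1.0]]
force: [-0.5, 0.3, -0.9]
gripper_width: 0.0373
grasp_force: 20.4
```

{"method": "step_arm", "body": {"plan": [[0.6,0,0,1,0,0,0],[0.6,0,0,0,0,0,0]]}}

```text
time: 13.6
tcp_pos: [0.4991, 0.2122, 0.0955]
tool_rot: [[-0.995, -0.097, 0.0], [-0.097, 0.995, 0.0], [-0.0, 0.0, -1.0]]
force: [-0.0, -0.2, 0.4]
gripper_width: 0.0375
grasp_force: 20.7
```

{"method": "step_arm", "body": {"plan": [[0.6,0,0,1,0,0,0],[0.6,0,0,0,0,0,0]]}}

```text
time: 13.8
tcp_pos: [0.4992, 0.2123, 0.0946]
tool_rot: [[-0.995, -0.097, 0.0], [-0.097, 0.995, 0.0], [-0.0, 0.0, -1.0]]
force: [-0.9, -0.1, 2.1]
gripper_width: 0.0376
grasp_force: 21.2
```

{"method": "step_arm", "body": {"plan": [[0.6,0,0,1,0,0,0],[0.6,0,0,1,0,0,0],[0.6,0,0,0,0,0,0]]}}

```text
time: 14.1
tcp_pos: [0.4991, 0.2123, 0.0924]
tool_rot: [[-0.995, -0.097, 0.0], [-0.097, 0.995, 0.0], [-0.0, 0.0, -1.0]]
force: [-1.0, -0.9, 3.6]
gripper_width: 0.0373
grasp_force: 21.5
```

{"method": "step_arm", "body": {"plan": [[0.6,0,0,1,0,0,0],[0.6,0,0,1,0,0,0],[0.6,0,0,0,0,0,0]]}}

```text
time: 14.4
tcp_pos: [0.4992, 0.2123, 0.0903]
tool_rot: [[-0.995, -0.097, 0.0], [-0.097, 0.995, 0.0], [-0.0, 0.0, -1.0]]
force: [-1.5, -0.3, 4.9]
gripper_width: 0.037
grasp_force: 21.8
```

{"method": "step_arm", "body": {"plan": [[0.6,0,0,1,0,0,0],[0.6,0,0,0,0,0,0]]}}

```text
time: 14.6
tcp_pos: [0.4991, 0.2123, 0.0894]
tool_rot: [[-0.995, -0.097, 0.0], [-0.097, 0.995, 0.0], [-0.0, 0.0, -1.0]]
force: [-1.7, -0.3, 5.1]
gripper_width: 0.0373
grasp_force: 21.9
```

{"method": "step_arm", "body": {"plan": [[0.6,0,0,1,0,0,0],[0.6,0,0,0,0,0,0]]}}

```text
time: 14.8
tcp_pos: [0.4992, 0.2123, 0.0885]
tool_rot: [[-0.995, -0.097, 0.0], [-0.097, 0.995, 0.0], [-0.0, 0.0, -1.0]]
force: [-2.7, -1.0, 6.1]
gripper_width: 0.0375
grasp_force: 22.0
```

{"method": "step_arm", "body": {"plan": [[0.6,0,0,0.7,0,0,0],[0.6,0,0,0,0,0,0]]}}

```text
time: 15.0
tcp_pos: [0.4992, 0.2123, 0.0884]
tool_rot: [[-0.995, -0.097, 0.0], [-0.097, 0.995, 0.0], [-0.0, 0.0, -1.0]]
force: [-3.1, -1.1, 10.8]
gripper_width: 0.0375
grasp_force: 22.9
```

{"method": "step_arm", "body": {"plan": [[0.6,0,0,0.7,0,0,0],[0.6,0,0,0,0,0,0]]}}

```text
time: 15.2
tcp_pos: [0.4992, 0.2123, 0.0884]
tool_rot: [[-0.995, -0.097, 0.0], [-0.097, 0.995, 0.001], [-0.0, 0.001, -1.0]]
force: [-4.1, -2.4, 15.3]
gripper_width: 0.0372
grasp_force: 24.0
```

The cover is home (force stiffens at TCP z = 0.0884). Now I open in small steps, following down onto the ledge.

{"method": "step_arm", "body": {"plan": [[0.55,0,0,0,0,0,0],[0.53,0,0,0.4,0,0,0],[0.53,0,0,0,0,0,0]]}}

```text
time: 15.5
tcp_pos: [0.4994, 0.2125, 0.0874]
tool_rot: [[-0.995, -0.097, 0.001], [-0.097, 0.995, 0.001], [-0.001, 0.001, -1.0]]
force: [-2.1, -0.7, 10.3]
gripper_width: 0.0402
grasp_force: 8.2
```

{"method": "step_arm", "body": {"plan": [[0.51,0,0,0.4,0,0,0],[0.51,0,0,0,0,0,0]]}}

```text
time: 15.7
tcp_pos: [0.4995, 0.2125, 0.0869]
tool_rot: [[-0.995, -0.097, 0.001], [-0.097, 0.995, 0.001], [-0.001, 0.001, -1.0]]
force: [-2.6, 0.0, 8.2]
gripper_width: 0.0422
grasp_force: 7.2
```

{"method": "step_arm", "body": {"plan": [[0.49,0,0,0.4,0,0,0],[0.49,0,0,0,0,0,0]]}}

```text
time: 15.9
tcp_pos: [0.4996, 0.2125, 0.0863]
tool_rot: [[-0.995, -0.097, 0.001], [-0.097, 0.995, 0.001], [-0.001, 0.001, -1.0]]
force: [-0.6, -0.5, 8.8]
gripper_width: 0.0433
grasp_force: 6.2
```

{"method": "step_arm", "body": {"plan": [[0.49,0,0,0.7,0,0,0],[0.47,0,0,0.5,0,0,0],[0.47,0,0,0,0,0,0]]}}

```text
time: 16.2
tcp_pos: [0.4997, 0.2127, 0.0858]
tool_rot: [[-0.995, -0.097, 0.001], [-0.097, 0.995, 0.001], [-0.002, 0.001, -1.0]]
force: [-3.1, -0.7, 12.7]
gripper_width: 0.0453
grasp_force: 8.6
```

{"method": "step_arm", "body": {"plan": [[0.45,0,0,0.5,0,0,0],[0.43,0,0,0.5,0,0,0],[0.43,0,0,0,0,0,0]]}}

```text
time: 16.5
tcp_pos: [0.4997, 0.2131, 0.0852]
tool_rot: [[-0.995, -0.097, 0.001], [-0.097, 0.995, 0.002], [-0.002, 0.002, -1.0]]
force: [-3.5, -0.2, 15.6]
gripper_width: 0.0485
grasp_force: 9.0
```

{"method": "step_arm", "body": {"plan": [[0.41,0,0,0.5,0,0,0],[0.39,0,0,0.5,0,0,0],[0.39,0,0,0,0,0,0]]}}

```text
time: 16.8
tcp_pos: [0.4999, 0.2135, 0.0846]
tool_rot: [[-0.995, -0.097, 0.002], [-0.097, 0.995, 0.002], [-0.002, 0.002, -1.0]]
force: [-3.6, 0.8, 16.9]
gripper_width: 0.052
grasp_force: 9.9
```

{"method": "step_arm", "body": {"plan": [[0.37,0,0,0.2,0,0,0],[0.35,0,0,0.3,0,0,0],[0.33,0,0,0.3,0,0,0],[0.32,0,0,0,0,0,0],[0.32,0,0,0,0,0,0]]}}

```text
time: 17.3
tcp_pos: [0.5003, 0.2145, 0.0834]
tool_rot: [[-0.995, -0.098, 0.003], [-0.098, 0.995, 0.004], [-0.004, 0.003, -1.0]]
force: [-1.4, 3.0, 13.4]
gripper_width: 0.0579
grasp_force: 6.4
```

{"method": "step_arm", "body": {"plan": [[0.32,0,0,-2,0,0,0],[0.3,0,-1,-2,0,0,0],[0.28,0,0,-4,0,0,0],[0.28,0,0,-8,0,0,0],[0.28,0,0,-15,0,0,0],[0.2,0,0,-25,0,0,0],[0.1,0,0,-30,0,0,0],[0,0,0,-30,0,0,0],[0,0,0,-20,0,0,0],[0,0,0,-10,0,0,0],[0,0,0,0,0,0,0],[0,0,0,0,0,0,0]]}}

```text
time: 18.5
tcp_pos: [0.4985, 0.2109, 0.2268]
tool_rot: [[-0.995, -0.097, -0.002], [-0.097, 0.995, -0.001], [0.002, -0.001, -1.0]]
force: [0.0, -0.6, -0.4]
gripper_width: 0.0854
grasp_force: 0.0
```

```bash
python3 - <<'E'
from h import *
s=env.sense();print(s['tcp_pos'],s['time'],s['force'])
c=env.get_calibration('wrist');np.save('c6.npy',c,allow_pickle=True)
im=env.snapshot('wrist')[:,:,::-1];u,v=proj(c,[[.499,.212,.072]])[0].astype(int);x0,y0=u-75,max(0,v-80);print(x0,y0)
cv2.imwrite('pics/w6c.png',cv2.resize(im[y0:y0+160,x0:x0+150],None,fx=3.6,fy=3.6,interpolation=cv2.INTER_CUBIC))
E
```

```text
[0.49852336 0.21087891 0.22676368] 18.5 [ 0.01305723 -0.57135997 -0.35434698]
178 101
```

View pics/w6c.png

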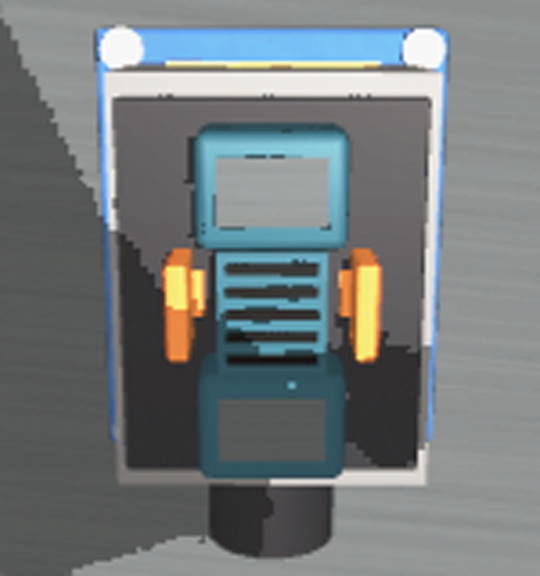

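The cover sits on the fresh blower with both tabs out (outer edges at crop x 164 and 382). The brim corners are (113,98), (432,98), (419,468) and (126,467). I check its height and the tab spread.

```bash
python3 - <<'E'
from h import *
c=np.load('c6.npy',allow_pickle=True).item()
f=lambda q:(np.array(q)+.5)/3.6-.5+[178,101]
def show(n,q,z):
    w=plane(c,f(q),z)[:,:2];d=lambda i,j:float(np.linalg.norm(w[i]-w[j]).round(4))
    print(n,z,w.mean(0).round(4),'y',d(0,1),d(2,3),'x',d(0,3),d(1,2),'yaw',np.degrees(np.arctan2(*(w[3]-w[0])[::-1])).round(1))
for z in(.071,.075,.078):show('brim',[(112,97),(433,97),(420,468.5),(126,468.5)],z)
show('box',[(104,71),(441,71),(428,485),(118,485)],.067)
show('tabs',[(164,251),(383,251),(378,360),(165,360)],.093)
E
```

```text
brim 0.071 [0.4989 0.2121] y 0.0787 0.0789 x 0.0979 0.0979 yaw 5.7
brim 0.075 [0.498 0.212] y 0.0776 0.0777 x 0.0965 0.0965 yaw 5.7
brim 0.078 [0.4972 0.2119] y 0.0768 0.0769 x 0.0955 0.0954 yaw 5.7
box 0.067 [0.4991 0.2122] y 0.0834 0.0847 x 0.1105 0.1104 yaw 5.4
tabs 0.093 [0.4973 0.2118] y 0.0513 0.0512 x 0.0267 0.0267 yaw 4.8
```

```bash
python3 -c "
from cell import env
print(env.finish_job())"
```

```text
the job is handed in; nothing more can be done
None
```

The cover is clipped on the fresh blower and the job is handed in: both tabs look fully out, the cover is level and centred to about 1 mm in the last camera image, and it was released at about 18.5 s; the judge returned no verdict.

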